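# Clamp a stone cast in the pin drill and close its guard

### The arm

A 7-joint arm with a two-finger parallel gripper is mounted at the origin on a cart in front of the work surface, level with it; the furniture and walls round the work are solid. World frame = base frame: x ahead of the robot, y to its left, z up, the work surface at z = 0. Lengths are in mm, angles in rad, forces in N, time in s.
With the tool pointing down it reaches from about 425 to 800 mm from the base axis. Payload 8.3 kg.
Tool frame: the origin (TCP) lies between the finger pads; the fingertips stand 22 mm ahead of it and the grasp point (between the pads) lies 3 mm ahead of it; z points along the fingers, y is the line along which they close (so a half turn about z gives the same grasp; the last joint's range is limited). The gripper opens to 85 mm and grips with 20 to 120 N. Pads are 22 mm wide; open, the fingers measure 114 mm over their backs; the gripper's body (76 mm by 85 mm) begins 54 mm behind the grasp point. The pads swing forward as they close: fully open they stand 13 mm farther back than shut.
Start: joints at [1.246, 0.383, 0.016, 1.37, -0.006, 1.388, -0.046], TCP at [161.8, -603.677, 253.279] pointing down, gripper open.
Joint ranges: [-2.95, 2.95], [-0.25, 2.06], [-1.52, 1.56], [0.18, 2.33], [-1.44, 4.58], [0.02, 2.06], [-3.01, 3.01]. Speed limits (rad/s): [2.39, 2.39, 3.01, 3.01, 3.14, 3.14, 3.14].

### API

Orientations are given as a unit quaternion [x, y, z, w].
In Python, from bench import * gives the robot as it stands.
- The arm moves only by the tool send_rows, never from a script. Its arguments are lists of equal length, an entry for each row: "translation": the shift along the tool's x, y, z in mm, a list of three; "rotation": the turn, a rotation vector about the tool's x, y, z in rad, a list of three; "gripper": the opening, from 0 (shut) to 1 (fully open). In form: {"translation": [[dx, dy, dz], ...], "rotation": [[wx, wy, wz], ...], "gripper": [gripper, ...]}. A call has 1 to 10 rows; each row is the pose to reach, as a shift and turn from the pose commanded when the call began, along the tool's axes at that moment; what a row does not reach only later rows make up. A row lasts 1/10 s, in which the tool goes at most 50 mm and 8.59 degrees, less where a joint would pass 70% of its speed; a pose out of reach is approached as far as the arm can. A call with a gripper value outside its range is refused whole. The fingers move at their own pace and stop on an object; "force" is the grip in N (left out, the last holds). Time passes only in rows, so rows that repeat a pose let the fingers close. It gives the time, the measured TCP pose, the force, the opening and the grip force at its end, in the units of the state.
- sense(): the state, without advancing time (a new reading comes with each control period).
- get_image(name): name is "scene" or "top" or "wrist"; returns the picture (384x512x3 uint8, red, green, blue); there is no depth.
- camera_info(name): a dict with "K" (3x3 intrinsics, pixels), "view" (4x4, takes a point from world to camera coordinates). Camera axes: x right, y down, z forward; pixel columns grow to the right and rows downward; lengths in mm; the calibration is good to about 2 mm. A picture is of the moment at which its call begins: read the wrist's pose just before it. camera_info takes no time and is no camera call; for the wrist camera it gives the pose at the moment of the call.
- hand_in(): hands the job in; it is judged then, once.
Trained networks look in the newest picture that a camera, given by its name, has taken for a name from the list of things; names that differ only in an ending like _2 or _b are one class to them, and where a whole thing is asked for, a point or a joint stands for the part that bears it (a point fixed in the world has none). Each returns a list of dicts, best first, with "confidence" (0 to 1); they miss things now and then, are a little off and sometimes report something else, mostly with a low value. They report only what shows in the picture. A call takes as long as a camera call. They do not tell look-alikes from the thing itself.
- masks_of(camera, label): "mask" (384x512 bool, what is visible of it) and "location" ([column, row] in pixels, amid what is visible of it).
The state is a dict: "time": time; "qpos": joint angles; "qvel": joint speeds; "joint_efforts": joint torques, N m; "position": TCP position; "ee_rot": TCP orientation; "force": force on the tool from outside, world axes, zero at the start; "wrist_torque": the same for the moment, N m; "width": finger opening in mm; "gripper_force": force on a finger pad.
Only numpy, scipy, OpenCV 4.12 (cv2) and the standard library are available. Lean on these libraries where they do the work, as an engineer would, in place of code of your own. Each camera call takes 0.05 s, during which the arm holds its last target. There are 200 camera calls.

### The job

Make the pin drill ready: swing its clear guard up out of the way, stand the stone cast on the drill table, teeth up and with its straight heel towards the alignment bar, and push the sliding jaw in until it holds the cast with the heel flat against the middle of the bar. Then swing the guard fully closed. Set the cast down rather than dropping it, and leave the jar and the wax box where they are.

Things in the scene. Friction and masses are not known exactly. Their poses are not given: they have to be found in the camera images.
- station: White pin-drill unit, fixed to the bench: housing 185 (x) x 200 (y) x 60 high, steel table on top at z +64, clear hinged guard over it. Origin: centre of its underside. z up; x runs from the front (grip, dust drawer and dial, facing the robot side) to the rear (hinge). Guard's hinge line: parallel to y at x +86, z +66. Sizes in mm here and below.
- guard (a joint): Hinge of the clear guard (cover 180 long, 192 wide, 52 high, aluminium-edged). 0 = closed, grows as its front swings up and back; stop at 1.75 rad. Starts closed or up to 0.25 ajar. Stiff friction hinge: stays at any angle; moving it takes about 2 to 3 N at the grip. At 1.3 rad or more it is clear of the table; at 1.5 the grip stands right above the hinge line.
- guard_grip (a point): Point to pinch on the guard's black grip lug: a bar 18 wide (along the station's y), 20 high, that stands 56 out from the middle of the guard's front face. The point is on the lug's centre line, 36 from that face. Closed, it lies at station x -128, y 0, z +82, with open air below it; it turns with the guard about the hinge line, radius 215.
- jaw (a joint): Slide of the clamping jaw on the drill table, in m: 0 = fully open (at the front), grows as it moves towards the bar, stop at 0.042. Starts between 0 and 0.010, which leaves at least 78 mm between jaw and bar. Moves with about 3 N and stays where it is left. With the cast clamped it reads about 0.031.
- jaw_face (a point): Middle of the jaw's clamping face (rubber faced), 10 above the table. The jaw is an upright aluminium block 12 thick, 46 wide (along y), 34 high above the table; the face looks to the bar (station +x). At joint 0 it lies at station x -59, y 0.
- jaw_back (a point): Middle of the jaw's ribbed back, which faces the front of the station: the place to push it, 20 above the table, 14 below the jaw's top. With the guard up, nothing stands in front of it.
- bar_face (a point): Foot of the middle of the alignment bar's clamping face, at table height (station x +30, y 0, z +64). The fixed aluminium bar is 110 long (along y), 12 thick and 18 high and stands across the rear of the table; its face looks to the front (station -x). Axes as the station's.
- cast: Pale stone dental cast of one jaw, 58 (x) x 65 (y) x 33 high, about 110 g, loose. The trimmed base is 18 high, teeth above it. Origin: centre of its flat underside, z up. +x points to the straight heel (57 wide, at x +29); the narrower front (flat 27 wide) is at x -29. Grasp the base across y: 65 wide at x 0, 62 at x +20, narrowing upward by 5.
- cast_heel (a point): Middle of the lower edge of the cast's straight heel, at x +29 on its underside.
- jar: Screw-lid powder jar, 55 across, 52 high; origin at the centre of its underside. A bystander.
- wax_box: Carton of pink wax sheets, 68 x 150 x 32 high, lying flat; origin at the centre of its underside. A bystander.
Mind the look-alikes: they are no part of the job. Of the things that look like the cast, the largest one is meant.

How it is judged (in metres and radians):
On the way, in this order (a step that is already met when the one before it is completed fails the run):
1. the guard is swung up (1.25 rad or more) (value of joint guard above 1.25 rad), for 0.1 s.
2. the cast stands on the table between jaw and bar, heel towards the bar, let go, with the guard still up (y of cast_heel in the frame of bar_face between -0.02 and 0.02 m and z of cast in the frame of bar_face between -0.003 and 0.004 m and angle between cast's own z axis and vertical below 0.06 rad and contact force between cast and the fingers below 0.1 N and x of cast_heel in the frame of bar_face between -0.032 and 0.003 m and value of joint guard above 1 rad), for 0.2 s.
3. the jaw holds the cast with its heel against the bar (x of cast_heel in the frame of bar_face between -0.003 and 0.0025 m and y of cast_heel in the frame of bar_face between -0.015 and 0.015 m and z of cast in the frame of bar_face between -0.003 and 0.004 m and angle between cast's own z axis and vertical below 0.06 rad and angle between the x axis of cast and the x axis of station, either way round below 0.05 rad and x of jaw_face in the frame of cast above -0.0315 m and contact force between cast and the fingers below 0.1 N), for 0.2 s.
At the end, for the whole second after the job is handed in: The guard is closed (under 0.04 rad). The cast stands upright on the table, at rest: heel within 3 mm of the bar, square to it within 0.05 rad, within 15 mm of its middle; the jaw is within 2.6 mm of the cast's front. Jar and wax box are within 20 mm of their starts (all of step 3 and value of joint guard below 0.04 rad and linear speed of cast below 0.02 m/s and velocity of joint guard below 0.05 rad/s and distance of each of jar, wax_box from where it was at the start of the episode below 0.02 m); the robot touches nothing.
It fails at once if the cast is dropped: it falls free of the fingers at over 0.6 m/s (contact force between cast and the fingers below 0.05 N and linear speed of cast above 0.6 m/s).
It fails at once if the jar is knocked (distance of jar from where it was at the start of the episode above 0.03 m).
It fails at once if the wax box is knocked (distance of wax_box from where it was at the start of the episode above 0.03 m).
It also fails if it takes over 72 s, if anything falls off the work surface, if the arm or the gripper's body presses on something with over 40 N, if the wrist force passes 120 N, or if a joint passes its speed limit or range.

## Working session

There is one attempt and no reset: what is moved stays moved. The work goes in short steps, Python scripts to look and compute and a tool call to move; the robot and the scene stay as the last step left them, time stands still between calls to the robot, and variables do not carry over. Pictures are saved under pics/ and viewed, at most 10 in all, crops included, and the job is handed in when it is done.

Besides the shell and the picture viewer there is one more tool, called after "Request:" as name(argument=value, ...) on one line, values as JSON. send_rows: Moves the arm, as the interface text tells. Its arguments: {"type":"object","properties":{"translation":{"type":"array"},"rotation":{"type":"array"},"gripper":{"type":"array"},"force":{"type":"number"}},"required":["translation","rotation","gripper"]}

```bash
mkdir -p pics; ls
python3 - <<'E'
from bench import *
import cv2,numpy as np
s=sense();print(s['time'],s['position'],s['ee_rot'],s['width'])
a=get_image("scene");b=get_image("top")
np.save('scene.npy',a);np.save('top.npy',b)
cv2.imwrite('pics/a.png',np.vstack([a[:,:,::-1]]));cv2.imwrite('pics/b.png',b[:,:,::-1])
for c in("scene","top"):
  print(c,camera_info(c))
  for l in("station","guard","guard_grip","jaw","jaw_face","jaw_back","cast","jar","wax_box"):
    print(l,[(round(float(d['confidence']),2),[round(float(v)) for v in d['location']],int(d['mask'].sum())) for d in masks_of(c,l)])
E
```

```text
pics
0.0 [ 161.68542018 -603.23017039  252.25835336] [ 9.91437288e-01  1.30579857e-01 -1.51649974e-04 -9.91291332e-04] 85.6157402021112
scene {'K': array([[416.95981285,   0.        , 257.43721541],
       [  0.        , 416.95981285, 191.63437424],
       [  0.        ,   0.        ,   1.        ]]), 'view': array([[ 8.95203461e-01, -4.45644785e-01, -3.38960644e-03,
        -6.03279137e+02],
       [-3.13062739e-01, -6.23425422e-01, -7.16472235e-01,
         1.35119154e+02],
       [ 3.17178949e-01,  6.42449584e-01, -6.97607373e-01,
         9.52935442e+02],
       [ 0.00000000e+00,  0.00000000e+00,  0.00000000e+00,
         1.00000000e+00]])}
station [(0.65, [253, 236], 10165)]
guard [(0.97, [257, 230], 8183)]
guard_grip [(0.88, [252, 229], 8050)]
jaw []
jaw_face []
jaw_back []
cast [(0.88, [242, 158], 353), (0.65, [224, 184], 174)]
jar []
wax_box [(0.56, [339, 217], 1410)]
top {'K': array([[472.10736213,   0.        , 255.40072654],
       [  0.        , 472.10736213, 196.33033997],
       [  0.        ,   0.        ,   1.        ]]), 'view': array([[ 1.44930412e-02, -9.99892538e-01, -2.20538973e-03,
        -1.88034172e+02],
       [-9.91307588e-01, -1.40800898e-02, -1.30809084e-01,
         5.85884733e+02],
       [ 1.30763975e-01,  4.08204102e-03, -9.91405124e-01,
         9.20499721e+02],
       [ 0.00000000e+00,  0.00000000e+00,  0.00000000e+00,
         1.00000000e+00]])}
station [(0.82, [305, 227], 11478)]
guard [(0.97, [302, 225], 11320)]
guard_grip [(0.64, [305, 226], 11168)]
jaw []
jaw_face []
jaw_back []
cast [(0.61, [152, 174], 704), (0.52, [201, 162], 322), (0.52, [194, 215], 312)]
jar [(0.75, [299, 128], 2307), (0.61, [242, 164], 589)]
wax_box [(0.95, [300, 127], 2379)]
```

View pics/a.png

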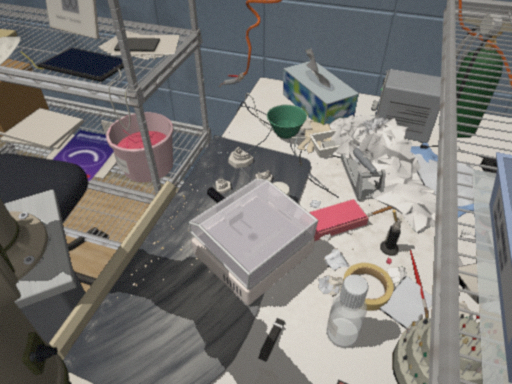

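View pics/b.png

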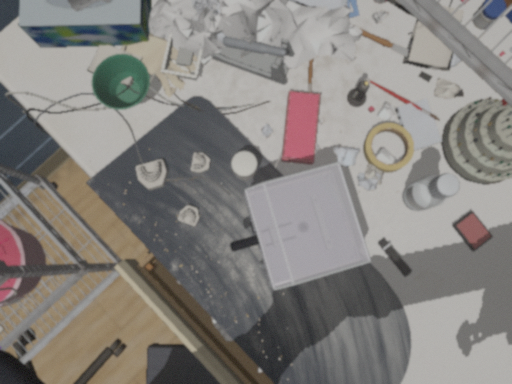

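The scene view shows the guard at (255,230), the wax box at (339,217) and the casts at (242,158) and (224,184). In the top view the black lug is at (245,242), the jar at (244,163) and the wax box at (300,127).

Three things look like the cast: (152,174) with 704 px, (201,162) with 322 px and (194,215) with 312 px. The first is the largest, so it fits the description. I'll confirm with one enlarged crop.

Run:
```python
import cv2,numpy as np
b=np.load('top.npy')
c=b[140:305,115:375,::-1]
c=cv2.resize(c,None,fx=3,fy=3,interpolation=cv2.INTER_CUBIC)
cv2.imwrite('pics/c.png',c)
```

```text
(no output)
```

View pics/c.png

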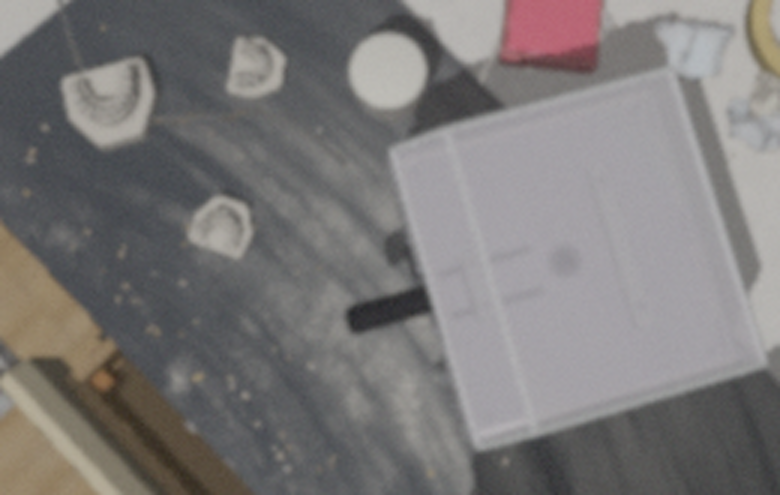

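In the crop, the big cast at crop (110,100) is clearly the largest of the three. Its heel faces up the image (+x), and the small ones at (253,68) and (222,228) are look-alikes. The guard's corners show at (392,152), (672,72), (765,365) and (480,447), with the lug tip at (350,320). Next I'll fit the poses.

```bash
cat > h.py <<'E'
from bench import *
import cv2,numpy as np
from scipy.optimize import least_squares,minimize
from scipy.spatial.transform import Rotation as R
def proj(c,P,info=None):
    i=info or camera_info(c);P=np.atleast_2d(P)
    q=P@i['view'][:3,:3].T+i['view'][:3,3];u=q@i['K'].T
    return u[:,:2]/u[:,2:]
def place(p,L):  # p: x,y,yaw,z
    return np.atleast_2d(L)@R.from_euler('z',p[2]).as_matrix().T+[p[0],p[1],p[3]]
def guardpts(L,g):
    L=np.array(L,float);h=np.array([86,0,66]);return (L-h)@R.from_euler('y',g).as_matrix().T+h
def ray(c,uv,z,info=None):
    i=info or camera_info(c);Rv=i['view'][:3,:3];t=i['view'][:3,3]
    d=Rv.T@np.linalg.solve(i['K'],[uv[0],uv[1],1]);o=-Rv.T@t
    return o+d*(z-o[2])/d[2]
hx=[(29,28.5),(20,31),(0,32.5),(-29,13.5)]
hull=[(x,s*y,0) for x,y in hx for s in(1,-1)]+[(x,s*(y-2.5),18) for x,y in hx for s in(1,-1)]
def fitmask(obs,L,p0,z):  # obs: list of (cam,mask,info)
    def cost(p):
        c=0
        for cam,m,i in obs:
            q=cv2.convexHull(proj(cam,place([p[0],p[1],p[2],z],L),i).astype(np.float32))
            a=np.zeros(m.shape,np.uint8);cv2.fillConvexPoly(a,np.round(q*16).astype(np.int32),1,shift=4)
            c+=1-(a.astype(bool)&m).sum()/(a.astype(bool)|m).sum()
        return c
    best=None
    for dy in(-.2,0,.2):
        s=np.array([p0[0],p0[1],p0[2]+dy])
        r=minimize(cost,s,method='Nelder-Mead',options=dict(initial_simplex=[s,s+[8,0,0],s+[0,8,0],s+[0,0,.15]]))
        if best is None or r.fun<best.fun:best=r
    return best
E
python3 - <<'E'
from h import *
G=[(-93,96,118),(86,96,118),(86,-96,118),(-93,-96,118),(-149,0,82)]
top=np.array([(392,152),(672,72),(765,365),(480,447),(352,320)])/3+[115,140]
sc=np.array([(263,182),(317,226),(240,272),(192,222)])
it,isc=camera_info("top"),camera_info("scene")
def f(p):
    W=place([p[0],p[1],p[2],0],guardpts(G,p[3]))
    return np.r_[(proj("top",W,it)-top).ravel(),.7*(proj("scene",W[:4],isc)-sc).ravel()]
r=least_squares(f,[560,-130,-1.3,.1]);print(r.x,np.round(r.fun.reshape(-1,2),1))
m=[d for d in masks_of("top","cast")][0]
ms=[d for d in masks_of("scene","cast")]
print(m['location'],[d['location'] for d in ms])
p0=ray("top",m['location'],15)
a=fitmask([("top",m['mask'],it)],hull,[p0[0],p0[1],.2],0);print(p0,a.x,a.fun)
a=fitmask([("top",m['mask'],it),("scene",ms[0]['mask'],isc)],hull,[p0[0],p0[1],.2],0);print(a.x,a.fun)
for k,u in(("jar",(244,163)),("wax",(301,127))):print(k,ray("top",u,50 if k=="jar" else 32))
E
```

```text
[ 5.26696379e+02 -2.82928009e+02 -1.29934500e+00 -5.90763054e-02] [[ 1.9 -1.8]
 [ 0.6  0. ]
 [-1.3  2.3]
 [-1.1 -0.1]
 [ 1.3 -0.6]
 [-3.5 -0.8]
 [-0.6 -3.6]
 [ 3.9  0.9]
 [-1.7  0.7]]
[152.4, 174.3] [[242.1, 158.4], [223.7, 183.8]]
[635.06592449  36.87446854  15.        ] [6.34358845e+02 3.77857941e+01 2.48310300e-01] 0.11616161616161613
[6.34064839e+02 3.88576075e+01 2.91101895e-01] 0.22436166558528303
jar [ 654.71215923 -155.58858309   50.        ]
wax [ 736.43465166 -272.49840785   32.        ]
```

```bash
cat >> h.py <<'E'
def toolR(yawy,tilt=0):
    """tool y along world yaw 'yawy', z down; tilt about tool y: + points the tip away from tool x"""
    y=np.array([np.cos(yawy),np.sin(yawy),0]);z=np.array([0,0,-1.]);x=np.cross(y,z)
    return R.from_matrix(np.c_[x,y,z])*R.from_euler('y',-tilt)
def rel(p,Rt,p0=None,R0=None):
    s=sense();p0=s['position'] if p0 is None else p0;R0=R.from_quat(s['ee_rot']) if R0 is None else R0
    return np.round(R0.inv().apply(np.array(p)-p0),1).tolist(),np.round((R0.inv()*Rt).as_rotvec(),3).tolist()
E
python3 - <<'E'
from h import *
i=camera_info("wrist");s=sense();Rv=i['view'][:3,:3];o=-Rv.T@i['view'][:3,3]
R0=R.from_quat(s['ee_rot'])
print(R0.inv().apply(o-s['position']),R0.inv().apply(Rv[2]),i['K'][0,0])
print(rel([500,-215,330],toolR(np.pi/2-1.30)))
E
```

```text
[  83.48924799   -0.79871205 -120.79931512] [-3.23730213e-01 -8.61572462e-04  9.46149041e-01] 341.864695847756
([427.3, -287.9, -76.7], [0.0, -0.0, -1.58])
```

Request:
send_rows(translation=[[427, -288, -77], [427, -288, -77], [427, -288, -77], [427, -288, -77], [427, -288, -77], [427, -288, -77], [427, -288, -77], [427, -288, -77], [427, -288, -77], [427, -288, -77]], rotation=[[0, 0, -1.58], [0, 0, -1.58], [0, 0, -1.58], [0, 0, -1.58], [0, 0, -1.58], [0, 0, -1.58], [0, 0, -1.58], [0, 0, -1.58], [0, 0, -1.58], [0, 0, -1.58]], gripper=[1, 1, 1, 1, 1, 1, 1, 1, 1, 1])

```text
time: 2.1
position: [487.2, -228.8, 328.0]
ee_rot: [0.634, 0.773, 0.0, 0.0]
force: [1.2, -1.0, -0.2]
width: 85.2
gripper_force: 0.0
```

Run:
```python
from h import *
a=get_image("wrist");i=camera_info("wrist");np.save('w1.npy',a);np.save('w1v.npy',i['view'])
p=[526.7,-282.9,-1.3,0]
G=[(-93,96,118),(86,96,118),(86,-96,118),(-93,-96,118),(-149,0,82)]
u=proj("wrist",place(p,guardpts(G,0)),i);print(u.round())
print([(d['confidence'],d['location']) for d in masks_of("wrist","guard_grip")])
b=cv2.resize(a[:,:,::-1],None,fx=1.5,fy=1.5,interpolation=cv2.INTER_CUBIC)
cv2.imwrite('pics/d.png',b)
s=sense();print(s['position'],s['qpos'])
```

```text
[[366. 131.]
 [358. 288.]
 [190. 296.]
 [170. 141.]
 [264.  76.]]
[(0.56, [276.1, 189.1])]
[ 490.7151624  -222.69819876  328.65791593] [ 0.76592465  0.20146746 -0.47222068  1.45833067  0.08791772  1.50052822
  0.50416598]
```

View pics/d.png

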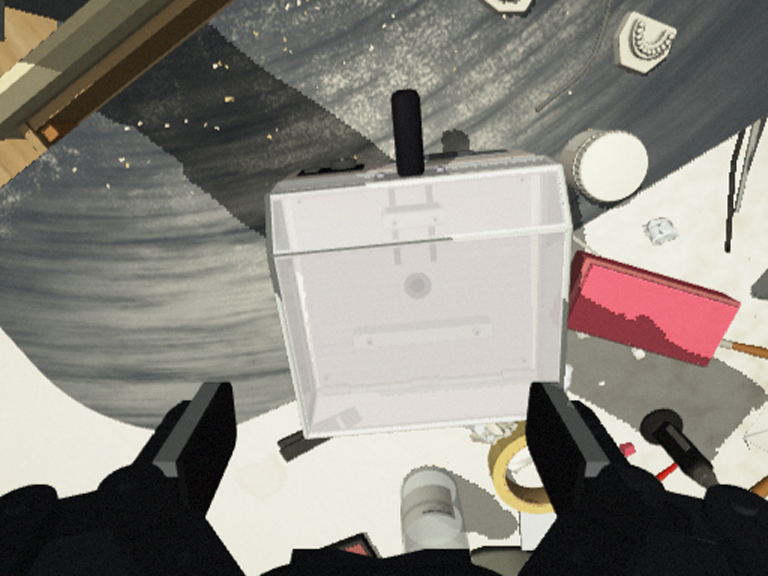

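The wrist view at 1.5x shows the guard with its lug from (403,92) to (410,173). The bar shows through the guard from (355,340) to (492,326), the jaw is near (412,215), the jar at (612,165) and the wax box at (655,305).

I'll enlarge the station for an accurate fit.

Run:
```python
import cv2,numpy as np
a=np.load('w1.npy')[55:300,170:390,::-1]
b=cv2.resize(a,None,fx=3,fy=2.44,interpolation=cv2.INTER_CUBIC)
b=cv2.resize(a,None,fx=2.44,fy=2.44,interpolation=cv2.INTER_CUBIC)
l=cv2.cvtColor(b,cv2.COLOR_BGR2LAB);l[:,:,0]=cv2.createCLAHE(4,(4,4)).apply(l[:,:,0])
cv2.imwrite('pics/e.png',cv2.cvtColor(l,cv2.COLOR_LAB2BGR))
```

```text
(no output)
```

View pics/e.png

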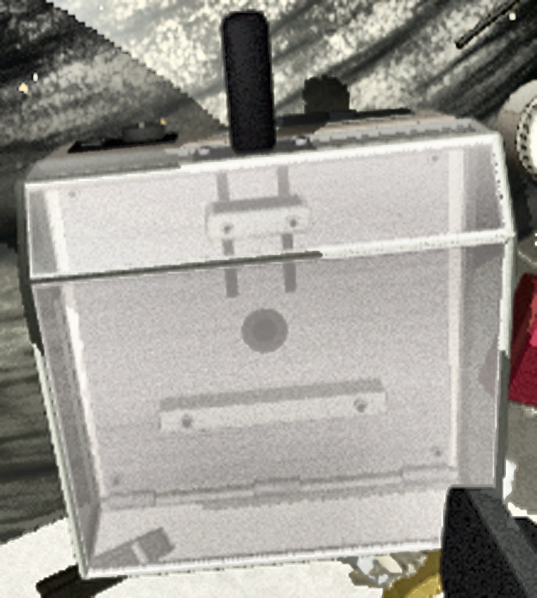

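The enlarged crop shows these features clearly:
- **Bar foot edge:** (162,402) to (380,378).
- **Bar top:** down to (162,432) to (387,405).
- **Guard front bottom edge:** (25,185) to (497,138).
- **Guard front top edge:** (32,282) to (513,237).
- **Lug tip:** (246,14).
- **Jaw:** around (258,215).

Run:
```python
from h import *
i=camera_info("wrist");i['view']=np.load('w1v.npy')
B=[(30,-55,64),(30,55,64),(30,-55,82),(30,55,82),(42,-55,82),(42,55,82)]
G=[(-93,-96,66),(-93,96,66),(-93,-96,118),(-93,96,118),(86,-96,118),(86,96,118),(-148,0,92),(-92,0,92)]
o=np.array([(162,402),(380,378),(160,413),(383,388),(163,432),(387,405),(25,185),(497,138),(32,282),(513,237),(85,575),(1e4,1e4),(246,14),(252,148)])/2.44+[170,55]
w=np.ones((14,1));w[11]=0
def f(p):
    u=np.r_[proj("wrist",place([p[0],p[1],p[2],0],B),i),proj("wrist",place([p[0],p[1],p[2],0],guardpts(G,p[3])),i)]
    return ((u-o)*w).ravel()
r=least_squares(f,[527,-283,-1.3,.05],loss='soft_l1');print(r.x,np.round(f(r.x).reshape(-1,2),1))
p=r.x
for k in(0,.01):
  J=[(-59+k*1e3,-23,98),(-59+k*1e3,23,98),(-71+k*1e3,-23,98),(-71+k*1e3,23,98)]
  print(((proj("wrist",place([*p[:3],0],J),i)-[170,55])*2.44).round())
```

```text
[ 5.33883982e+02 -2.62867861e+02 -1.24810093e+00  2.21635375e-01] [[ -0.7  -2. ]
 [ -0.5  -1. ]
 [ -0.5  -0.4]
 [  1.4   0.7]
 [ -0.5   1. ]
 [  0.1   3. ]
 [ -1.    0. ]
 [ -3.   -1.1]
 [-13.2 -17.2]
 [  9.7 -21.8]
 [  0.6   2.7]
 [ -0.   -0. ]
 [  1.3   9.5]
 [  3.2  15.9]]
[[206. 233.]
 [313. 222.]
 [203. 205.]
 [311. 194.]]
[[208. 255.]
 [314. 244.]
 [205. 228.]
 [312. 217.]]
```

Run:
```python
from h import *
i=camera_info("wrist");i['view']=np.load('w1v.npy');it=camera_info("top")
B=[(30,-55,64),(30,55,64),(30,-55,82),(30,55,82),(42,-55,82),(42,55,82)]
o=np.array([(162,402),(380,378),(160,413),(383,388),(163,432),(387,405),(25,185),(497,138),(32,282),(513,237),(85,575),(246,14),(252,148)])/2.44+[170,55]
top=np.array([(392,152),(672,72),(765,365),(480,447),(352,320),(450,140),(530,430)])/3+[115,140]
def f(p):
    q=[*p[:3],0]
    fb,ft=(-93,66+p[5]),(-93+p[4],118)
    G=[(fb[0],-96,fb[1]),(fb[0],96,fb[1]),(ft[0],-96,ft[1]),(ft[0],96,ft[1]),(86,-96,118),(-148,0,92),(-92,0,92)]
    T=[(fb[0],96,fb[1]),(86,96,118),(86,-96,118),(fb[0],-96,fb[1]),(-148,0,92),(ft[0],96,ft[1]),(ft[0],-96,ft[1])]
    u=np.r_[proj("w",place(q,B),i),proj("w",place(q,guardpts(G,p[3])),i)]
    v=proj("t",place(q,guardpts(T,p[3])),it)
    return np.r_[(u-o).ravel(),1*(v-top).ravel()]
r=least_squares(f,[527,-283,-1.3,.05,20,0],loss='soft_l1');print(r.x.round(3),'\n',np.round(f(r.x).reshape(-1,2),1).tolist())
p=r.x
for k in(0,.01):
  J=[(-59+k*1e3,-23,98),(-59+k*1e3,23,98),(-71+k*1e3,-23,98),(-71+k*1e3,23,98)]
  print(((proj("wrist",place([*p[:3],0],J),i)-[170,55])*2.44).round().tolist())
print(place([*p[:3],0],guardpts([(-128,0,82)],p[3])))
```

```text
[ 5.34172e+02 -2.63661e+02 -1.25200e+00  7.90000e-02  3.56500e+01
  3.19020e+01] 
 [[-0.7, -1.6], [-0.5, -0.2], [-0.5, 0.1], [1.4, 1.5], [-0.5, 1.5], [0.0, 3.9], [-2.1, 0.3], [-0.5, -0.5], [-2.0, 1.3], [-1.4, 0.0], [-0.7, -1.7], [-0.8, 0.7], [1.3, 5.2], [-7.0, -4.2], [-9.0, -6.5], [-6.5, -6.0], [-5.3, -3.5], [-6.9, -2.4], [-7.5, -7.6], [-2.0, -3.6]]
[[206.0, 235.0], [313.0, 224.0], [204.0, 207.0], [312.0, 196.0]]
[[209.0, 257.0], [315.0, 246.0], [206.0, 230.0], [313.0, 219.0]]
[[ 494.63409502 -143.94488642   98.79947654]]
```

```bash
cat > fit.py <<'E'
from h import *
i=camera_info("wrist");it=camera_info("top");s=sense()
def T(Rm,p):
    M=np.eye(4);M[:3,:3]=Rm;M[:3,3]=p;return M
X=i['view']@T(R.from_quat(s['ee_rot']).as_matrix(),s['position'])  # tool->cam
i['view']=X@np.linalg.inv(T(R.from_quat([.634,.773,0,0]).as_matrix(),[487.2,-228.8,328]))
B=[(30,-55,64),(30,55,64),(30,-55,82),(30,55,82),(42,-55,82),(42,55,82)]
o=np.array([(162,402),(380,378),(160,413),(383,388),(163,432),(387,405),(25,185),(497,138),(32,282),(513,237),(85,575),(246,14),(252,148)])/2.44+[170,55]
top=np.array([(392,152),(672,72),(765,365),(480,447),(352,320),(450,140),(530,430)])/3+[115,140]
def f(p):
    q=[*p[:3],0]
    fb,ft=(-93,66+p[5]),(-93+p[4],118)
    G=[(fb[0],-96,fb[1]),(fb[0],96,fb[1]),(ft[0],-96,ft[1]),(ft[0],96,ft[1]),(86,-96,118),(-148,0,92),(-92,0,92)]
    T=[(fb[0],96,fb[1]),(86,96,118),(86,-96,118),(fb[0],-96,fb[1]),(-148,0,92),(ft[0],96,ft[1]),(ft[0],-96,ft[1])]
    u=np.r_[proj("w",place(q,B),i),proj("w",place(q,guardpts(G,p[3])),i)]
    v=proj("t",place(q,guardpts(T,p[3])),it)
    return np.r_[(u-o).ravel(),1*(v-top).ravel()]
r=least_squares(f,[527,-283,-1.3,.05,20,0],loss='soft_l1');print(r.x.round(3),'\n',np.round(f(r.x).reshape(-1,2),1).tolist())
p=r.x
for k in(0,.01):
  J=[(-59+k*1e3,-23,98),(-59+k*1e3,23,98),(-71+k*1e3,-23,98),(-71+k*1e3,23,98)]
  print(((proj("wrist",place([*p[:3],0],J),i)-[170,55])*2.44).round().tolist())
print(place([*p[:3],0],guardpts([(-128,0,82)],p[3])))
E
python3 fit.py
```

```text
[ 5.26971e+02 -2.73884e+02 -1.27500e+00  8.20000e-02  3.45050e+01
  2.97620e+01] 
 [[-0.4, -1.5], [-0.0, 0.1], [-0.4, 0.2], [1.8, 2.0], [-0.4, 1.6], [0.5, 4.3], [-1.7, -0.3], [-0.0, -0.5], [-2.4, 0.4], [-0.4, -0.3], [-0.9, -1.5], [-0.2, 0.6], [1.8, 5.4], [-0.8, -1.6], [-2.0, -1.9], [-1.5, -0.5], [-1.3, -0.2], [-1.9, -0.1], [-1.6, -4.5], [1.8, 0.4]]
[[207.0, 235.0], [314.0, 224.0], [204.0, 207.0], [313.0, 196.0]]
[[209.0, 257.0], [316.0, 247.0], [207.0, 230.0], [314.0, 220.0]]
[[ 490.18986817 -153.39060799   99.39866581]]
```

```bash
cat >> h.py <<'E'
ST=[527,-274,-1.275,0]
def guardpose(g,g0,tilt0,back=0,k=1.0):
    Rt=toolR(ST[2]+np.pi/2,tilt0-k*(g-g0));z=Rt.as_matrix()[:,2]
    return place(ST,guardpts([(-128,0,82)],g))[0]-z*(3+back),Rt
E
python3 - <<'E'
from h import *
s=sense();print(s['position'],s['ee_rot'])
Rc=toolR(-1.3+np.pi/2);pc=np.array([500,-215,330.])
p,Rt=guardpose(.08,.08,.7,70);print(rel(p,Rt,pc,Rc),p)
E
```

```text
[ 490.7151624  -222.69819876  328.65791593] [0.6298206  0.7767372  0.00217032 0.00078925]
([108.9, 5.9, 175.1], [-0.009, -0.7, -0.024]) [ 476.55131299 -108.45132945  154.88405148]
```

Run:
```python
from h import *
p,Rt=guardpose(.08,.08,.7,70);print(rel(p,Rt),p)
```

```text
([114.4, 9.0, 174.0], [-0.026, -0.701, -0.086]) [ 476.55131299 -108.45132945  154.88405148]
```

Request:
send_rows(translation=[[114, 9, 50], [114, 9, 100], [114, 9, 174], [114, 9, 174], [114, 9, 174], [114, 9, 174], [114, 9, 174], [114, 9, 174]], rotation=[[-0.026, -0.7, -0.086], [-0.026, -0.7, -0.086], [-0.026, -0.7, -0.086], [-0.026, -0.7, -0.086], [-0.026, -0.7, -0.086], [-0.026, -0.7, -0.086], [-0.026, -0.7, -0.086], [-0.026, -0.7, -0.086]], gripper=[1, 1, 1, 1, 1, 1, 1, 1])

```text
time: 3.0
position: [473.7, -116.9, 153.7]
ee_rot: [0.565, 0.751, -0.208, 0.272]
force: [-0.3, 0.0, 0.3]
width: 85.1
gripper_force: 0.0
```

Run:
```python
from h import *
i=camera_info("wrist");s=sense();a=get_image("wrist");np.save('w2.npy',a);np.save('w2v.npy',i['view'])
p,Rt=guardpose(.08,.08,.7,0)
print(s['position'],s['qpos'].round(2),rel(p,Rt,s['position'],R.from_quat(s['ee_rot'])))
L=[(-148,s_*9,z) for z in(72,92) for s_ in(1,-1)]
print(proj("w",place(ST,guardpts(L,.08)),i).round())
cv2.imwrite('pics/f.png',a[:,:,::-1])
```

```text
[ 473.74221766 -116.86811823  153.67767477] [ 0.34  0.2  -0.68  2.08  0.92  1.17 -0.56] ([4.7, 6.1, 64.3], [-0.015, -0.001, -0.01])
[[280. 180.]
 [248. 181.]
 [281. 214.]
 [247. 214.]]
```

View pics/f.png

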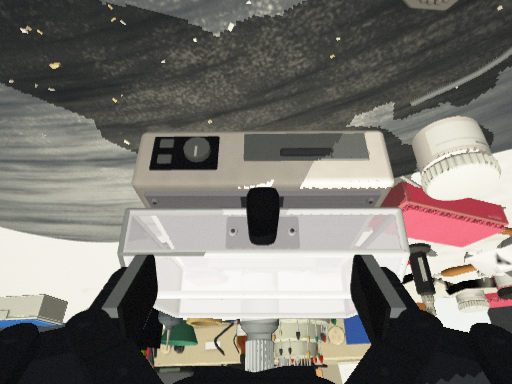

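The view shows the lug's tip face at columns 247–280, rows 187–220, which is where the fit predicted it, about 3 mm higher. I'll advance, pinch, and check the grip.

Request:
send_rows(translation=[[3, 6, 30], [3, 6, 64], [3, 6, 64], [3, 6, 64], [3, 6, 64], [3, 6, 64], [3, 6, 64], [3, 6, 64], [3, 6, 64], [3, 6, 64]], rotation=[[-0.015, 0, -0.01], [-0.015, 0, -0.01], [-0.015, 0, -0.01], [-0.015, 0, -0.01], [-0.015, 0, -0.01], [-0.015, 0, -0.01], [-0.015, 0, -0.01], [-0.015, 0, -0.01], [-0.015, 0, -0.01], [-0.015, 0, -0.01]], gripper=[1, 1, 1, 0.1, 0.1, 0.1, 0.1, 0.1, 0.1, 0.1], force=30)

```text
time: 4.05
position: [489.1, -152.3, 102.4]
ee_rot: [0.559, 0.755, -0.204, 0.276]
force: [-4.1, 2.6, 2.8]
width: 17.5
gripper_force: 32.5
```

Run:
```python
from h import *
s=sense();print(s['position'],s['ee_rot'],s['width'],s['gripper_force'],s['force'])
# infer g from grasp point elevation
gp=s['position']+3*R.from_quat(s['ee_rot']).as_matrix()[:,2]
l=R.from_euler('z',-ST[2]).apply(gp-[ST[0],ST[1],0]);print(l,np.arctan2(l[2]-66,86-l[0])-np.arctan2(16,214))
p0,R0=s['position'],R.from_quat(s['ee_rot'])
g0=.09;t0=.7
pc,Rc=guardpose(g0,g0,t0)
for k in range(1,21):
    g=g0+1.44*k/20
    p,Rt=guardpose(g,g0,t0)
    t=Rc.inv().apply(p-pc).round(0).tolist();print(k,t,((Rc.inv()*Rt).as_rotvec()).round(3).tolist())
```

```text
[ 489.12646259 -152.34752713  102.41748678] [ 0.55879705  0.7550465  -0.2043128   0.27551211] 17.508082882681887 32.528332471847534 [-4.0697304   2.60626655  2.81416878]
[-125.47618034   -0.76720864  100.12339065] 0.08535165723044878
1 [-12.0, -0.0, -10.0] [0.0, 0.072, 0.0]
2 [-25.0, -0.0, -18.0] [0.0, 0.144, 0.0]
3 [-39.0, -0.0, -26.0] [0.0, 0.216, 0.0]
4 [-53.0, -0.0, -33.0] [-0.0, 0.288, -0.0]
5 [-68.0, 0.0, -38.0] [-0.0, 0.36, 0.0]
6 [-82.0, -0.0, -43.0] [-0.0, 0.432, -0.0]
7 [-98.0, -0.0, -47.0] [-0.0, 0.504, -0.0]
8 [-113.0, -0.0, -49.0] [0.0, 0.576, 0.0]
9 [-129.0, -0.0, -50.0] [0.0, 0.648, 0.0]
10 [-144.0, -0.0, -51.0] [0.0, 0.72, 0.0]
11 [-160.0, 0.0, -50.0] [0.0, 0.792, -0.0]
12 [-175.0, -0.0, -48.0] [0.0, 0.864, -0.0]
13 [-191.0, -0.0, -44.0] [0.0, 0.936, 0.0]
14 [-206.0, -0.0, -40.0] [0.0, 1.008, -0.0]
15 [-220.0, -0.0, -35.0] [0.0, 1.08, -0.0]
16 [-235.0, -0.0, -29.0] [0.0, 1.152, -0.0]
17 [-248.0, -0.0, -21.0] [0.0, 1.224, 0.0]
18 [-262.0, -0.0, -13.0] [0.0, 1.296, 0.0]
19 [-274.0, -0.0, -4.0] [0.0, 1.368, -0.0]
20 [-286.0, -0.0, 7.0] [0.0, 1.44, -0.0]
```

Request:
send_rows(translation=[[-12, 0, -10], [-25, 0, -18], [-39, 0, -26], [-53, 0, -33], [-68, 0, -38], [-82, 0, -43], [-98, 0, -47], [-113, 0, -49], [-129, 0, -50], [-144, 0, -51]], rotation=[[0, 0.072, 0], [0, 0.144, 0], [0, 0.216, 0], [0, 0.288, 0], [0, 0.36, 0], [0, 0.432, 0], [0, 0.504, 0], [0, 0.576, 0], [0, 0.648, 0], [0, 0.72, 0]], gripper=[0.1, 0.1, 0.1, 0.1, 0.1, 0.1, 0.1, 0.1, 0.1, 0.1])

```text
time: 5.05
position: [511.5, -226.0, 234.8]
ee_rot: [0.594, 0.804, 0.007, -0.01]
force: [-0.7, -2.3, -5.6]
width: 18.0
gripper_force: 33.5
```

```bash
cat >> h.py <<'E'
def guardstate():
    s=sense();gp=s['position']+3*R.from_quat(s['ee_rot']).as_matrix()[:,2]
    l=R.from_euler('z',-ST[2]).apply(gp-[ST[0],ST[1],0])
    z=R.from_euler('z',-ST[2]).apply(R.from_quat(s['ee_rot']).as_matrix()[:,2])
    print('local',l.round(1),'g',np.arctan2(l[2]-66,86-l[0])-np.arctan2(16,214),'r',np.hypot(l[2]-66,86-l[0]),'tilt',np.arctan2(z[0],-z[2]),'F',s['force'].round(1),s['width'],s['qpos'].round(2),s['time'])
E
python3 - <<'E'
from h import *
guardstate();s=sense()
for g in(.81,.9,1.0,1.1,1.2,1.3,1.4,1.5,1.53):
    p,Rt=guardpose(g,.09,.7);print(g,rel(p,Rt))
E
```

```text
local [-50.4  -0.8 231.8] g 0.80745090469398 r 214.69197118075246 tilt -0.023826716819890785 F [-0.7 -2.3 -5.6] 17.95266240969685 [ 0.86  0.32 -0.61  1.55  0.17  1.34  0.53] 5.05
0.81 ([-0.5, 0.8, -0.3], [-0.001, -0.004, 0.002])
0.9 ([-15.9, 0.8, -12.2], [-0.001, 0.086, 0.002])
1.0 ([-34.3, 0.7, -23.7], [-0.001, 0.186, 0.002])
1.1 ([-53.7, 0.7, -33.4], [-0.001, 0.286, 0.002])
1.2 ([-74.0, 0.6, -41.0], [-0.001, 0.386, 0.002])
1.3 ([-94.9, 0.6, -46.6], [-0.001, 0.486, 0.002])
1.4 ([-116.3, 0.5, -50.1], [-0.002, 0.586, 0.002])
1.5 ([-138.0, 0.5, -51.4], [-0.002, 0.686, 0.002])
1.53 ([-144.5, 0.5, -51.4], [-0.002, 0.716, 0.002])
```

Request:
send_rows(translation=[[-12, 0, -10], [-25, 0, -18], [-39, 0, -26], [-53, 0, -33], [-68, 0, -38], [-82, 0, -43], [-98, 0, -47], [-113, 0, -49], [-129, 0, -50], [-144, 0, -51]], rotation=[[0, 0.072, 0], [0, 0.144, 0], [0, 0.216, 0], [0, 0.288, 0], [0, 0.36, 0], [0, 0.432, 0], [0, 0.504, 0], [0, 0.576, 0], [0, 0.648, 0], [0, 0.72, 0]], gripper=[0.1, 0.1, 0.1, 0.1, 0.1, 0.1, 0.1, 0.1, 0.1, 0.1])

```text
time: 6.05
position: [550.0, -354.2, 280.8]
ee_rot: [0.572, 0.758, 0.209, -0.234]
force: [26.8, 11.9, -73.7]
width: 18.0
gripper_force: 69.7
```

Run:
```python
from h import *
guardstate()
```

```text
local [ 81.7  -1.2 278.4] g 1.4757992664168094 r 212.39887295918103 tilt -0.6356453612130754 F [ 26.8  11.9 -73.7] 17.9608534678518 [ 0.95  0.93 -0.7   0.68  0.02  2.04  0.66] 6.05
```

Request:
send_rows(translation=[[0, 0, 0], [0, 0, 0], [0, 0, 0], [0, 0, 0]], rotation=[[0, 0, 0], [0, 0, 0], [0, 0, 0], [0, 0, 0]], gripper=[1, 1, 1, 1])

```text
time: 6.45
position: [547.0, -351.9, 289.3]
ee_rot: [0.568, 0.761, 0.21, -0.234]
force: [0.6, -0.6, 0.1]
width: 74.7
gripper_force: 0.0
```

Run:
```python
from h import *
guardstate();s=sense()
print(rel(s['position']+[0,0,70],R.from_quat(s['ee_rot'])*R.from_rotvec([0,-.3,0])))
```

```text
local [ 78.6  -3.4 286.9] g 1.462644966919361 r 221.05609828697237 tilt -0.6367517836587133 F [ 0.6 -0.6  0.1] 74.70938910218021 [ 0.96  0.92 -0.71  0.68  0.02  2.05  0.66] 6.45
([41.6, 3.8, -56.2], [-0.0, -0.3, 0.0])
```

Request:
send_rows(translation=[[21, 2, -28], [42, 4, -56], [42, 4, -56], [42, 4, -56]], rotation=[[0, -0.1, 0], [0, -0.2, 0], [0, -0.3, 0], [0, -0.3, 0]], gripper=[1, 1, 1, 1])

```text
time: 6.85
position: [547.7, -348.9, 363.7]
ee_rot: [0.591, 0.789, 0.122, -0.114]
force: [-0.4, 0.8, 0.3]
width: 85.6
gripper_force: 0.0
```

Run:
```python
from h import *
guardstate();s=sense()
print(rel([505,-200,360],toolR(ST[2]+np.pi/2)))
```

```text
local [ 76.7  -1.9 360.9] g 1.4644723678157416 r 295.02866607965996 tilt -0.3298346561542476 F [-0.4  0.8  0.3] 85.55513510812773 [ 0.94  0.7  -0.69  0.79  0.13  1.93  0.66] 6.85
([145.3, -0.9, 53.7], [0.061, -0.33, -0.011])
```

Request:
send_rows(translation=[[145, -1, 54], [145, -1, 54], [145, -1, 54], [145, -1, 54], [145, -1, 54], [145, -1, 54]], rotation=[[0.061, -0.33, -0.011], [0.061, -0.33, -0.011], [0.061, -0.33, -0.011], [0.061, -0.33, -0.011], [0.061, -0.33, -0.011], [0.061, -0.33, -0.011]], gripper=[1, 1, 1, 1, 1, 1])

```text
time: 7.45
position: [504.6, -204.0, 355.7]
ee_rot: [0.598, 0.802, 0.001, -0.005]
force: [-0.1, -0.3, 0.3]
width: 85.6
gripper_force: 0.0
```

Run:
```python
from h import *
i=camera_info("wrist");a=get_image("wrist");np.save('w3.npy',a);np.save('w3v.npy',i['view'])
B=[(30,-55,64),(30,55,64),(30,-55,82),(30,55,82),(42,-55,82),(42,55,82)]
u=proj("w",place(ST,B),i);print(u.round(1).tolist())
x0,y0=200,60
b=cv2.resize(a[60:260,180:400,::-1],None,fx=3,fy=3,interpolation=cv2.INTER_CUBIC)
cv2.imwrite('pics/g.png',b)
guardstate()
for l in("jaw","cast"):print([(round(d['confidence'],2),d['location']) for d in masks_of("wrist",l)])
```

```text
[[214.1, 223.1], [297.5, 222.8], [212.5, 229.0], [299.2, 228.7], [212.9, 237.5], [298.8, 237.3]]
local [-72.6  -1.2 352.5] g 0.9905091617072594 r 327.4406958239312 tilt -0.009374472799158847 F [ 0.3  0.  -0.1] 85.62899620235146 [ 0.93  0.26 -0.76  1.37  0.17  1.59  0.48] 7.5
[(0.63, [255.2, 157.9])]
[(0.96, [329.1, 21.3]), (0.81, [403.3, 67.6]), (0.62, [418.9, 1.2])]
```

View pics/g.png

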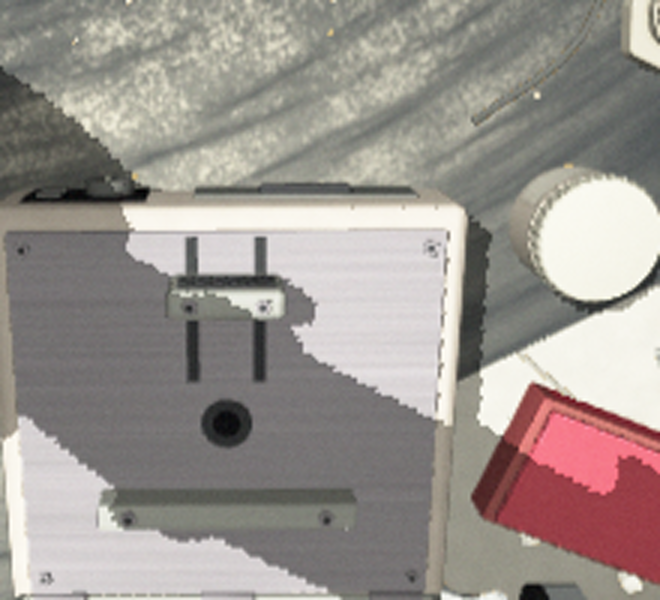

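The crop shows the bar foot at (101,490) to (354,488), which matches the fit within about 1 px. The jaw is near (227,300), close to fully open, and nothing stands in its way. Now the cast.

```bash
sed -i 's/^ST=.*/ST=[527,-274,-1.268,0]/' h.py
python3 - <<'E'
from h import *
i=camera_info("wrist");i['view']=np.load('w3v.npy')
for j in(0,5,10):
  J=[(-59+j,-23,98),(-59+j,23,98),(-71+j,-23,98),(-71+j,23,98)];print(((proj("w",place(ST,J),i)-[180,60])*3).round().tolist())
print(rel([625,38,260],toolR(.27+np.pi/2)))
E
```

```text
[[165.0, 313.0], [286.0, 311.0], [164.0, 282.0], [286.0, 280.0]]
[[166.0, 325.0], [286.0, 324.0], [165.0, 295.0], [286.0, 293.0]]
[[166.0, 338.0], [286.0, 336.0], [165.0, 307.0], [286.0, 306.0]]
([198.0, 184.5, 96.5], [0.004, -0.01, -1.553])
```

Request:
send_rows(translation=[[198, 184, 96], [198, 184, 96], [198, 184, 96], [198, 184, 96], [198, 184, 96], [198, 184, 96], [198, 184, 96], [198, 184, 96], [198, 184, 96], [198, 184, 96]], rotation=[[0.004, -0.01, -1.553], [0.004, -0.01, -1.553], [0.004, -0.01, -1.553], [0.004, -0.01, -1.553], [0.004, -0.01, -1.553], [0.004, -0.01, -1.553], [0.004, -0.01, -1.553], [0.004, -0.01, -1.553], [0.004, -0.01, -1.553], [0.004, -0.01, -1.553]], gripper=[1, 1, 1, 1, 1, 1, 1, 1, 1, 1])

```text
time: 8.6
position: [624.6, 38.9, 259.8]
ee_rot: [-0.112, 0.994, -0.0, -0.001]
force: [0.3, 0.2, -0.2]
width: 85.6
gripper_force: 0.0
```

Run:
```python
from h import *
i=camera_info("wrist");s=sense();a=get_image("wrist");np.save('w4.npy',a);np.save('w4v.npy',i['view'])
s2=sense();print(s['position'],s2['position'],s['ee_rot'],s['qpos'].round(2))
ms=masks_of("wrist","cast")
print([(round(d['confidence'],2),d['location'],d['mask'].sum()) for d in ms])
e=proj("w",[634,38,10],i)[0];print(e)
m=min(ms,key=lambda d:np.hypot(*(np.array(d['location'])-e)))
r=fitmask([("w",m['mask'],i)],hull,[634,38,.27],0);print(r.x,r.fun)
b=a[:,:,::-1].copy()
for L in(hull[:8],hull[8:]):
  q=cv2.convexHull(proj("w",place([*r.x,0],L),i).astype(np.float32));cv2.polylines(b,[q.astype(np.int32)],1,(0,0,255),1)
cv2.imwrite('pics/h.png',b)
```

```text
[624.56277702  38.87460126 259.76343367] [624.56254773  38.61741845 259.67109191] [-1.11941206e-01  9.93714537e-01 -1.11947979e-04 -7.56300904e-04] [ 0.56  0.59 -1.06  1.32  0.51  1.51  1.35]
[(0.77, [158.9, 164.0], np.int64(1184)), (0.74, [251.4, 160.1], np.int64(2477)), (0.57, [190.2, 61.6], np.int64(1511))]
[249.920392   158.33355266]
[6.32832623e+02 3.81721852e+01 2.48181954e-01] 0.07741211667913239
```

View pics/h.png

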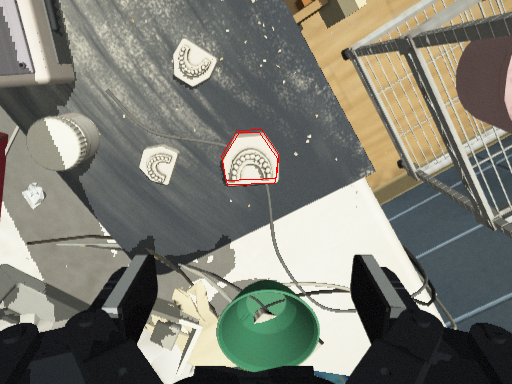

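The overlay fits the cast well at (251,160), with its heel facing down the image. The look-alikes are at (159,164) and (194,62). Next I'll check where the open fingertips really are, using the picture.

Run:
```python
from h import *
i=camera_info("wrist");s=sense();R0=R.from_quat(s['ee_rot'])
for z in(22,9):
  P=[(x,y,z) for x in(11,-11) for y in(-42.7,42.7)]
  print(z,proj("w",s['position']+R0.apply(P),i).round().tolist())
C=[632.8,38.2,.248,0]
for z in(60,28,22):
  g=place(C,[(3,0,0)])[0]; print(z,rel([g[0],g[1],z],toolR(.248+np.pi/2)))
```

```text
22 [[160.0, 235.0], [344.0, 235.0], [164.0, 276.0], [340.0, 276.0]]
9 [[152.0, 249.0], [351.0, 249.0], [156.0, 293.0], [347.0, 293.0]]
60 ([-11.3, -2.3, 199.7], [0.0, -0.002, -0.027])
28 ([-11.3, -2.3, 231.7], [0.0, -0.002, -0.027])
22 ([-11.4, -2.3, 237.7], [0.0, -0.002, -0.027])
```

Request:
send_rows(translation=[[-11, -2, 50], [-11, -2, 100], [-11, -2, 150], [-11, -2, 200], [-11, -2, 225], [-11, -2, 235], [-11, -2, 240], [-11, -2, 240], [-11, -2, 240]], rotation=[[0, 0, -0.027], [0, 0, -0.027], [0, 0, -0.027], [0, 0, -0.027], [0, 0, -0.027], [0, 0, -0.027], [0, 0, -0.027], [0, 0, -0.027], [0, 0, -0.027]], gripper=[1, 1, 1, 1, 1, 1, 1, 1, 1])

```text
time: 9.6
position: [636.5, 40.5, 23.0]
ee_rot: [-0.123, 0.992, -0.001, 0.002]
force: [0.0, 0.2, 1.2]
width: 85.3
gripper_force: 0.0
```

Request:
send_rows(translation=[[0, 0, 0], [0, 0, 0], [0, 0, 0], [0, 0, 0], [0, 0, 0]], rotation=[[0, 0, 0], [0, 0, 0], [0, 0, 0], [0, 0, 0], [0, 0, 0]], gripper=[0.6, 0.6, 0.6, 0.6, 0.6], force=25)

```text
time: 10.1
position: [636.2, 40.4, 22.9]
ee_rot: [-0.123, 0.992, -0.001, 0.001]
force: [-2.1, -1.2, 8.2]
width: 61.5
gripper_force: 26.2
```

Request:
send_rows(translation=[[0, 0, 0], [0, 0, -5], [0, 0, -15], [0, 0, -45], [0, 0, -95], [0, 0, -145], [0, 0, -190], [0, 0, -190]], rotation=[[0, 0, 0], [0, 0, 0], [0, 0, 0], [0, 0, 0], [0, 0, 0], [0, 0, 0], [0, 0, 0], [0, 0, 0]], gripper=[0.6, 0.6, 0.6, 0.6, 0.6, 0.6, 0.6, 0.6], force=40)

```text
time: 10.9
position: [637.6, 42.6, 219.4]
ee_rot: [-0.124, 0.992, -0.001, 0.006]
force: [0.3, 0.2, -1.8]
width: 61.0
gripper_force: 43.4
```

Run:
```python
from h import *
i=camera_info("wrist");s=sense();a=get_image("wrist");print(s['position'],sense()['position'],s['width'],s['gripper_force'],s['force'])
R0=R.from_quat(s['ee_rot']);dz=s['position'][2]-22.9
ms=masks_of("wrist","cast");print([(round(d['confidence'],2),d['location'],d['mask'].sum()) for d in ms])
b=a[:,:,::-1].copy()
L=hull[:8];q0=R0.as_matrix()
C=[632.8,38.2,.248,dz]
for L in(hull[:8],hull[8:]):
  q=cv2.convexHull(proj("w",place(C,L),i).astype(np.float32));cv2.polylines(b,[q.astype(np.int32)],1,(0,0,255),1)
cv2.imwrite('pics/i.png',cv2.resize(b[150:384,110:400],None,fx=2,fy=2))
```

```text
[637.57027113  42.58099047 219.41808932] [636.5500795   41.80951089 215.68452711] 60.99005291283597 43.43367912049871 [ 0.34253266  0.1678817  -1.75269859]
[(0.86, [253.5, 267.2], np.int64(15874)), (0.55, [186.1, 41.5], np.int64(1928))]
```

View pics/i.png

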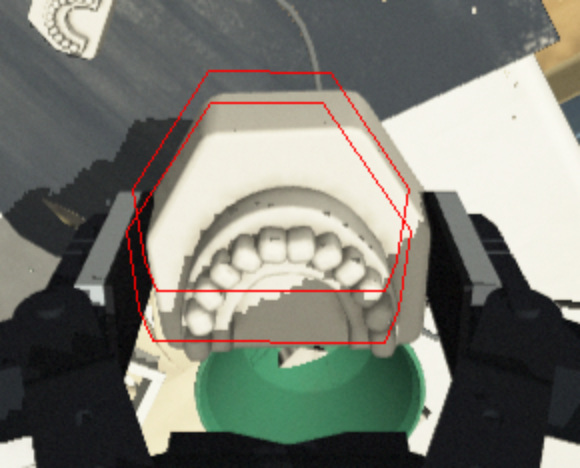

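The cast is held level, teeth up, with its front edge at crop (273,93) and upper front edge at (279,127). I'll solve its offset in the hand from those edges.

Run:
```python
from h import *
i=camera_info("wrist");s=sense();R0=R.from_quat(s['ee_rot'])
X=i['view'][:3,:3]@R0.as_matrix();t=i['view'][:3,:3]@s['position']+i['view'][:3,3]
K=i['K']
def pt(P):
    u=K@(X@P+t);return u[:2]/u[2]
# cast x = -tool x ; front at tool x = 29 - cx ... unknown cast centre a (tool x), underside z b, y c
o=np.array([(246.5,196.5),(249.5,213.7)])
for ins in(0,2.5):
  f=lambda p:np.r_[pt([p[0]+29,p[2],p[1]])-o[0],pt([p[0]+29-ins,p[2],p[1]-18])-o[1]]
  r=least_squares(f,[3,15,0]);print(ins,r.x,r.fun.round(1))
# side extremes at underside and yaw from front edge
print(s['position'],s['time'],s['ee_rot'])
# expected from pre-grasp
C=[632.8,38.2,0];Rg=R.from_quat([-.123,.992,-.001,.001]);print(Rg.inv().apply(np.array(C)-[636.2,40.4,22.9]))
print(pt([29+3,13.5,18])-pt([29+3,-13.5,18]))
```

```text
0 [ 4.38947561 13.43205357 -1.22061897] [ 1.9  0.1 -1.7 -0.1]
2.5 [-11.57624862  56.22759     -1.93406512] [ 1.8  0.  -1.7 -0. ]
[635.55368534  41.02705396 212.88232965] 11.0 [-0.12363267  0.99232583 -0.00116483  0.00174842]
[ 3.87417271 -1.25189578 22.8961469 ]
[6.23598393e+01 4.19376340e-04]
```

Run:
```python
from h import *
w=place(ST,[(-5,1.2,0)])[0];print(w)
print(rel([w[0],w[1],215],toolR(ST[2]+np.pi/2)))
```

```text
[ 526.65445526 -268.8696395     0.        ]
([181.6, -273.7, -1.9], [0.0, 0.005, 1.516])
```

Request:
send_rows(translation=[[182, -274, -2], [182, -274, -2], [182, -274, -2], [182, -274, -2], [182, -274, -2], [182, -274, -2], [182, -274, -2], [182, -274, -2], [182, -274, -2], [182, -274, -2]], rotation=[[0, 0.005, 0.15], [0, 0.005, 0.3], [0, 0.005, 0.45], [0, 0.005, 0.6], [0, 0.005, 0.75], [0, 0.005, 0.9], [0, 0.005, 1.05], [0, 0.005, 1.2], [0, 0.005, 1.35], [0, 0.005, 1.5]], gripper=[0.6, 0.6, 0.6, 0.6, 0.6, 0.6, 0.6, 0.6, 0.6, 0.6])

```text
time: 12.0
position: [524.7, -269.8, 211.7]
ee_rot: [0.589, 0.808, -0.001, -0.003]
force: [-0.3, 0.6, -0.7]
width: 60.6
gripper_force: 43.4
```

Run:
```python
from h import *
w=place(ST,[(-5,1.2,0)])[0];s=sense();print(s['position'],s['width'],s['force'])
i=camera_info("wrist");get_image("wrist")
print(rel([w[0],w[1],100],toolR(ST[2]+np.pi/2)))
```

```text
[ 524.65659977 -269.8195727   211.66547538] 60.57639063257552 [-0.33127735  0.64089973 -0.73767886]
([-0.3, 2.5, 111.8], [-0.005, -0.004, -0.0])
```

Request:
send_rows(translation=[[0, 2, 45], [0, 2, 90], [0, 2, 110], [0, 2, 112], [0, 2, 112]], rotation=[[-0.005, -0.004, 0], [-0.005, -0.004, 0], [-0.005, -0.004, 0], [-0.005, -0.004, 0], [-0.005, -0.004, 0]], gripper=[0.6, 0.6, 0.6, 0.6, 0.6])

```text
time: 12.55
position: [527.1, -268.6, 101.0]
ee_rot: [0.585, 0.811, 0.0, 0.001]
force: [0.5, 0.2, -0.9]
width: 60.8
gripper_force: 43.6
```

Request:
send_rows(translation=[[0, 0, 2], [0, 0, 4], [0, 0, 6], [0, 0, 7], [0, 0, 7]], rotation=[[0, 0, 0], [0, 0, 0], [0, 0, 0], [0, 0, 0], [0, 0, 0]], gripper=[0.6, 0.6, 0.6, 0.6, 0.6])

```text
time: 13.05
position: [527.4, -269.0, 94.6]
ee_rot: [0.586, 0.81, 0.0, 0.002]
force: [0.1, 0.7, -1.7]
width: 60.7
gripper_force: 43.6
```

Request:
send_rows(translation=[[0, 0, 2], [0, 0, 3], [0, 0, 4], [0, 0, 5], [0, 0, 5]], rotation=[[0, 0, 0], [0, 0, 0], [0, 0, 0], [0, 0, 0], [0, 0, 0]], gripper=[0.6, 0.6, 0.6, 0.6, 0.6])

```text
time: 13.55
position: [527.4, -268.9, 89.3]
ee_rot: [0.586, 0.81, 0.0, 0.002]
force: [-0.3, -0.7, -2.1]
width: 60.6
gripper_force: 43.6
```

Request:
send_rows(translation=[[0, 0, 1], [0, 0, 2], [0, 0, 3], [0, 0, 3]], rotation=[[0, 0, 0], [0, 0, 0], [0, 0, 0], [0, 0, 0]], gripper=[0.6, 0.6, 0.6, 0.6])

```text
time: 13.95
position: [527.6, -269.0, 87.2]
ee_rot: [0.586, 0.81, -0.0, 0.002]
force: [-2.7, 1.3, 6.1]
width: 61.0
gripper_force: 44.5
```

Contact came at z 87 with 6 N upward, as expected. Releasing now.

Request:
send_rows(translation=[[0, 0, 0], [0, 0, 0], [0, 0, 0], [0, 0, 0], [0, 0, 0], [0, 0, -20], [0, 0, -60], [0, 0, -110], [0, 0, -160], [0, 0, -200]], rotation=[[0, 0, 0], [0, 0, 0], [0, 0, 0], [0, 0, 0], [0, 0, 0], [0, 0, 0], [0, 0, 0], [0, 0, 0], [0, 0, 0], [0, 0, 0]], gripper=[0.8, 0.9, 1, 1, 1, 1, 1, 1, 1, 1])

```text
time: 14.95
position: [527.2, -268.4, 289.8]
ee_rot: [0.586, 0.81, 0.0, 0.003]
force: [0.6, -0.9, 0.2]
width: 85.4
gripper_force: 0.0
```

Run:
```python
from h import *
get_image("scene")
w=place(ST,[(-60,0,0)])[0]
print(sense()['position'],rel([w[0],w[1],320],toolR(ST[2]+np.pi/2)))
```

```text
[ 529.20118281 -268.80856812  296.51447589] ([55.5, -2.5, -24.1], [0.01, 0.01, 0.016])
```

Request:
send_rows(translation=[[28, -2, -12], [55, -2, -24], [55, -2, -24], [55, -2, -24], [55, -2, -24]], rotation=[[0.01, 0.01, 0.016], [0.01, 0.01, 0.016], [0.01, 0.01, 0.016], [0.01, 0.01, 0.016], [0.01, 0.01, 0.016]], gripper=[0, 0, 0, 0, 0])

```text
time: 15.5
position: [507.4, -218.0, 309.6]
ee_rot: [0.593, 0.805, -0.001, -0.006]
force: [0.5, -0.0, -1.2]
width: 12.4
gripper_force: 0.0
```

```bash
cat > look.py <<'E'
from h import *
i=camera_info("wrist");a=get_image("wrist");np.save('w5.npy',a);np.save('w5v.npy',i['view'])
ms=masks_of("wrist","cast");e=proj("w",place(ST,[(-9,0,74)]),i)[0]
print(e,[(round(d['confidence'],2),d['location'],d['mask'].sum()) for d in ms])
m=min(ms,key=lambda d:np.hypot(*(np.array(d['location'])-e)))
c=place(ST,[(-9,0,0)])[0]
hull2=[(x,s*y,z) for x,y in hx for s in(1,-1) for z in(0,6)]+hull[8:]+[(x,s*y,30) for x,y in((22,26),(-18,12)) for s in(1,-1)]
for H in(hull,hull2):
  r=fitmask([("w",m['mask'],i)],H,[c[0],c[1],ST[2]],64)
  l=R.from_euler('z',-ST[2]).apply([r.x[0]-ST[0],r.x[1]-ST[1],0]);print('cast in station',l[:2].round(1),'dyaw',round(r.x[2]-ST[2],3),'iou',1-r.fun)
print([(round(d['confidence'],2),d['location']) for d in masks_of("wrist","jaw")])
for j in(2,):print(proj("w",place(ST,[(-65+j,0,98)]),i))
s=sense();print(s['position'],s['time'])
E
python3 look.py
python3 - <<'E'
import cv2,numpy as np
a=np.load('w5.npy')
cv2.imwrite('pics/j.png',cv2.resize(a[60:280,150:380,::-1],None,fx=2.6,fy=2.6,interpolation=cv2.INTER_CUBIC))
E
```

```text
[257.11534133 199.7903438 ] [(0.75, [257.9, 203.0], np.int64(2587)), (0.66, [337.7, 9.8], np.int64(889)), (0.65, [424.4, 55.3], np.int64(1240))]
cast in station [-9.4  2.1] dyaw 0.016 iou 0.9563269876819709
cast in station [-9.5  2.3] dyaw 0.018 iou 0.9555061179087876
[(0.83, [255.8, 158.7])]
[[257.27063878 157.51890968]]
[ 507.49851968 -217.86142276  309.5404003 ] 15.65
```

View pics/j.png

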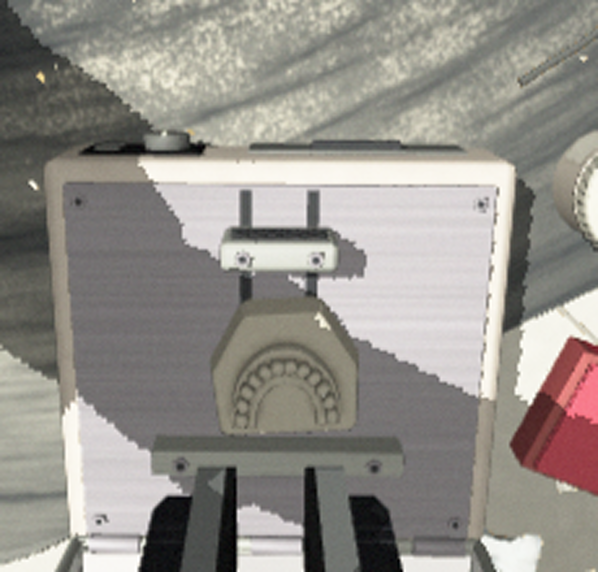

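The view shows the cast standing square between jaw and bar: front at (283,302), heel at (285,432), bar at (277,455), jaw at (279,250). Now I'll push the jaw.

Run:
```python
from h import *
for x,z in((-110,200),(-110,98)):
  w=place(ST,[(x,1,0)])[0];print(rel([w[0],w[1],z],toolR(ST[2]+np.pi/2)))
```

```text
([49.7, 3.7, 109.9], [-0.009, -0.008, -0.001])
([48.8, 4.6, 211.9], [-0.009, -0.008, -0.001])
```

Request:
send_rows(translation=[[49, 4, 10], [49, 4, 50], [49, 4, 100], [49, 4, 150], [49, 4, 195], [49, 4, 212], [49, 4, 212], [49, 4, 212]], rotation=[[-0.009, -0.008, 0], [-0.009, -0.008, 0], [-0.009, -0.008, 0], [-0.009, -0.008, 0], [-0.009, -0.008, 0], [-0.009, -0.008, 0], [-0.009, -0.008, 0], [-0.009, -0.008, 0]], gripper=[0, 0, 0, 0, 0, 0, 0, 0])

```text
time: 16.45
position: [495.3, -168.1, 99.1]
ee_rot: [0.593, 0.806, 0.001, 0.0]
force: [-0.1, 0.4, 0.2]
width: 0.2
gripper_force: 0.0
```

```bash
cat > loc.py <<'E'
from h import *
s=sense();l=R.from_euler('z',-ST[2]).apply(s['position']-[ST[0],ST[1],0]);f=R.from_euler('z',-ST[2]).apply(s['force'])
print(l.round(1),f.round(1),s['width'],s['time'],rel(s['position'],toolR(ST[2]+np.pi/2)))
E
python3 loc.py
```

```text
[-110.5    1.3   99.1] [-0.4  0.   0.2] 0.18115003139495103 16.45 ([0.0, 0.0, 0.0], [0.002, 0.0, -0.0])
```

Request:
send_rows(translation=[[-15, 0, 0], [-24, 0, 0], [-28, 0, 0], [-32, 0, 0], [-36, 0, 0], [-40, 0, 0], [-44, 0, 0], [-48, 0, 0], [-51, 0, 0], [-53, 0, 0]], rotation=[[0, 0, 0], [0, 0, 0], [0, 0, 0], [0, 0, 0], [0, 0, 0], [0, 0, 0], [0, 0, 0], [0, 0, 0], [0, 0, 0], [0, 0, 0]], gripper=[0, 0, 0, 0, 0, 0, 0, 0, 0, 0])

```text
time: 17.45
position: [510.8, -218.7, 98.7]
ee_rot: [0.592, 0.806, 0.0, 0.001]
force: [-1.4, 2.8, 2.7]
width: 0.3
gripper_force: 1.6
```

```bash
python3 loc.py
```

```text
[-57.6   1.   98.7] [-3.  -0.5  2.7] 0.3426754427266079 17.45 ([0.0, 0.0, 0.0], [0.001, 0.0, -0.0])
```

Request:
send_rows(translation=[[-1, 0, 0], [-2, 0, 0], [-3, 0, 0], [-4, 0, 0], [-4, 0, 0]], rotation=[[0, 0, 0], [0, 0, 0], [0, 0, 0], [0, 0, 0], [0, 0, 0]], gripper=[0, 0, 0, 0, 0])

```text
time: 17.95
position: [512.0, -222.5, 98.7]
ee_rot: [0.592, 0.806, 0.0, 0.001]
force: [0.3, 3.2, 1.5]
width: 0.0
gripper_force: 1.2
```

Request:
send_rows(translation=[[-1, 0, 0], [-2, 0, 0], [-2, 0, 0]], rotation=[[0, 0, 0], [0, 0, 0], [0, 0, 0]], gripper=[0, 0, 0])

```text
time: 18.25
position: [512.6, -224.5, 98.7]
ee_rot: [0.592, 0.806, 0.0, 0.001]
force: [-1.2, 2.3, 2.0]
width: -0.3
gripper_force: 1.2
```

Request:
send_rows(translation=[[-1, 0, 0], [-2, 0, 0], [-2, 0, 0]], rotation=[[0, 0, 0], [0, 0, 0], [0, 0, 0]], gripper=[0, 0, 0])

```text
time: 18.55
position: [512.9, -225.4, 98.7]
ee_rot: [0.592, 0.806, 0.0, -0.0]
force: [-2.3, 4.9, 3.7]
width: 0.4
gripper_force: 2.9
```

Request:
send_rows(translation=[[-1, 0, 0], [-2, 0, 0], [-2, 0, 0]], rotation=[[0, 0, 0], [0, 0, 0], [0, 0, 0]], gripper=[0, 0, 0])

```text
time: 18.85
position: [513.0, -225.6, 98.6]
ee_rot: [0.592, 0.806, 0.001, -0.001]
force: [-7.1, 9.5, 7.9]
width: 0.5
gripper_force: 5.9
```

```bash
python3 loc.py
```

```text
[-50.4   1.   98.6] [-11.2  -4.    7.9] 0.48243326990324303 18.85 ([0.0, 0.0, 0.0], [-0.0, -0.003, 0.002])
```

Request:
send_rows(translation=[[-1, 0, 0], [-2, 0, 0], [-3, 0, 0], [-3, 0, 0], [-3, 0, 0]], rotation=[[0, 0, 0], [0, 0, 0], [0, 0, 0], [0, 0, 0], [0, 0, 0]], gripper=[0, 0, 0, 0, 0])

```text
time: 19.35
position: [513.1, -225.9, 98.5]
ee_rot: [0.591, 0.807, 0.001, -0.003]
force: [-11.9, 17.2, 14.1]
width: -0.3
gripper_force: 10.4
```

```bash
python3 loc.py
```

```text
[-50.1   1.1  98.5] [-19.9  -6.3  14.1] -0.3173638630723392 19.35 ([0.0, 0.0, 0.0], [-0.002, -0.006, 0.004])
```

Request:
send_rows(translation=[[5, 0, 0], [20, 0, 0], [50, 0, 0], [50, 0, -40], [50, 0, -90], [50, 0, -140], [50, 0, -190], [30, 0, -212], [10, 0, -212], [10, 0, -212]], rotation=[[0, 0, 0], [0, 0, 0], [0, 0, 0], [0, 0, 0], [0, 0, 0], [0, 0, 0], [0, 0, 0], [0, 0, 0], [0, 0, 0], [0, 0, 0]], gripper=[0, 0, 0, 0, 0, 0, 0, 0, 0, 0])

```text
time: 20.35
position: [511.3, -224.8, 311.1]
ee_rot: [0.594, 0.804, -0.0, 0.002]
force: [-1.0, 0.4, -0.8]
width: -0.3
gripper_force: 0.0
```

Request:
send_rows(translation=[[0, 0, 0], [0, 0, 0]], rotation=[[0, 0, 0], [0, 0, 0]], gripper=[0, 0])

```text
time: 20.55
position: [511.1, -220.3, 310.3]
ee_rot: [0.592, 0.806, 0.0, 0.0]
force: [-0.2, 0.5, -0.4]
width: -0.1
gripper_force: 0.0
```

```bash
python3 look.py
python3 - <<'E'
from h import *
i=camera_info("wrist")
for j in(29,31,33):print(j,proj("w",place(ST,[(-65+j,0,98)]),i))
print([(round(d['confidence'],2),d['location']) for d in masks_of("wrist","guard_grip")])
for g in(1.45,1.5):
  p,Rt=guardpose(g,.09,.7,80);print(g,p,rel(p,toolR(ST[2]+np.pi/2,-.5)))
E
```

```text
[252.52433625 195.15843734] [(0.95, [420.1, 50.5], np.int64(1235)), (0.69, [332.9, 7.7], np.int64(692)), (0.58, [251.9, 206.7], np.int64(2254))]
cast in station [-2.   0.8] dyaw -0.011 iou 0.8413715146948003
cast in station [-2.7  1.1] dyaw -0.013 iou 0.8376865671641791
[(0.81, [252.2, 177.6])]
[[252.48749576 152.53848746]]
[ 511.20124852 -220.53875171  310.57466886] 20.7
29 [[252.4055801  178.04716701]]
31 [[252.40516616 179.91384994]]
33 [[252.40475375 181.77363651]]
[(0.61, [218.0, 285.2])]
1.45 [ 564.86557326 -395.20752922  345.93797961] ([-182.6, -0.9, -35.2], [0.001, 0.501, 0.001])
1.5 [ 569.02230315 -408.51320284  343.53975807] ([-196.5, -0.9, -32.8], [0.001, 0.501, 0.001])
```

Run:
```python
from h import *
p,Rt=guardpose(1.47,1.47,-.45,70);print(p,rel(p,Rt))
p,Rt=guardpose(1.47,1.47,-.45,0);print(p)
```

```text
[ 560.43829527 -381.03583235  346.25646106] ([-167.7, -0.9, -35.5], [0.001, 0.451, 0.001])
[ 551.35911455 -351.97341581  283.22516389]
```

Request:
send_rows(translation=[[0, 0, -45], [-20, 0, -70], [-60, 0, -75], [-110, 0, -75], [-150, 0, -60], [-168, -1, -36], [-168, -1, -36], [-168, -1, -36], [-168, -1, -36]], rotation=[[0, 0, 0], [0, 0.1, 0], [0, 0.2, 0], [0, 0.3, 0], [0, 0.4, 0], [0, 0.45, 0], [0, 0.45, 0], [0, 0.45, 0], [0, 0.45, 0]], gripper=[1, 1, 1, 1, 1, 1, 1, 1, 1])

```text
time: 21.65
position: [552.8, -371.9, 335.7]
ee_rot: [0.579, 0.786, 0.134, -0.169]
force: [-0.9, 0.5, 0.7]
width: 85.7
gripper_force: 0.0
```

Run:
```python
from h import *
guardstate()
i=camera_info("wrist");a=get_image("wrist")
g=cv2.cvtColor(a,cv2.COLOR_RGB2GRAY);
for G in(1.43,1.47,1.51):
  L=[(-148,s_*9,z) for z in(72,92) for s_ in(1,-1)];print(G,proj("w",place(ST,guardpts(L,G)),i).round().tolist())
roi=(g[:300]<45).astype(np.uint8);n,l,st,c=cv2.connectedComponentsWithStats(roi)
print([(x[:5].tolist(),c[k].round().tolist()) for k,x in enumerate(st) if k and x[4]>150])
p,Rt=guardpose(1.47,1.47,-.45,0);print(rel(p,Rt))
```

```text
local [ 99.9  -4.5 332.9] g 1.54806292073281 r 267.29115202568664 tilt -0.4347165160591074 F [-0.9  0.5  0.7] 85.65840056700299 [ 0.77  0.8  -0.27  0.63 -0.11  2.05  0.8 ] 21.65
1.43 [[277.0, 193.0], [244.0, 193.0], [278.0, 230.0], [244.0, 230.0]]
1.47 [[278.0, 210.0], [244.0, 210.0], [279.0, 249.0], [244.0, 249.0]]
1.51 [[278.0, 228.0], [244.0, 228.0], [279.0, 267.0], [244.0, 267.0]]
[([47, 0, 96, 41, 1570], [87.0, 13.0]), ([492, 0, 20, 13, 186], [503.0, 5.0]), ([0, 19, 37, 34, 374], [15.0, 35.0]), ([90, 47, 27, 20, 163], [103.0, 57.0]), ([242, 216, 33, 36, 1020], [259.0, 234.0]), ([122, 255, 36, 45, 980], [144.0, 282.0]), ([351, 255, 35, 45, 947], [363.0, 282.0]), ([96, 267, 31, 33, 331], [111.0, 284.0]), ([381, 267, 32, 33, 304], [397.0, 284.0])]
([-5.3, 3.4, 56.9], [0.016, 0.016, 0.003])
```

Request:
send_rows(translation=[[-3, 2, 25], [-7, 3, 57], [-7, 3, 57], [-7, 3, 57]], rotation=[[0.016, 0.016, 0], [0.016, 0.016, 0], [0.016, 0.016, 0], [0.016, 0.016, 0]], gripper=[1, 1, 1, 1])

```text
time: 22.1
position: [550.8, -354.0, 283.3]
ee_rot: [0.576, 0.786, 0.132, -0.179]
force: [0.1, 1.0, 0.4]
width: 85.8
gripper_force: 0.0
```

Run:
```python
from h import *
guardstate();p,Rt=guardpose(1.48,1.48,-.45,0);print(rel(p,Rt))
```

```text
local [ 82.1  -1.1 280.6] g 1.4781522704384487 r 214.61369707080289 tilt -0.44972314972326977 F [0.1 1.  0.4] 85.80933055524447 [ 0.77  0.77 -0.28  0.8  -0.11  1.93  0.82] 22.1
([-0.4, 1.1, -0.2], [-0.0, 0.0, 0.002])
```

Well placed (radius 214.6). Now I'll pinch and work out the closing arc.

Request:
send_rows(translation=[[0, 1, 0], [0, 1, 0], [0, 1, 0], [0, 1, 0], [0, 1, 0], [0, 1, 0], [0, 1, 0]], rotation=[[0, 0, 0], [0, 0, 0], [0, 0, 0], [0, 0, 0], [0, 0, 0], [0, 0, 0], [0, 0, 0]], gripper=[0.1, 0.1, 0.1, 0.1, 0.1, 0.1, 0.1], force=30)

```text
time: 22.8
position: [551.0, -355.1, 281.0]
ee_rot: [0.578, 0.785, 0.132, -0.181]
force: [-5.0, -1.0, 4.1]
width: 17.7
gripper_force: 32.5
```

Run:
```python
from h import *
guardstate()
for g in np.arange(1.48,.88,-.06)-.06:
    p,Rt=guardpose(g,1.48,-.45);t,r=rel(p,Rt,*guardpose(1.48,1.48,-.45));print(round(g,2),np.round(t).tolist(),r)
```

```text
local [ 83.3  -1.3 278.3] g 1.4833624508518808 r 212.32521337576537 tilt -0.45062856071534974 F [-5.  -1.   4.1] 17.651507647644667 [ 0.77  0.77 -0.28  0.8  -0.11  1.93  0.82] 22.8
1.42 [12.0, 0.0, 6.0] [-0.0, -0.06, 0.0]
1.36 [23.0, 0.0, 13.0] [-0.0, -0.12, 0.0]
1.3 [33.0, 0.0, 20.0] [0.0, -0.18, -0.0]
1.24 [44.0, 0.0, 28.0] [-0.0, -0.24, 0.0]
1.18 [53.0, 0.0, 37.0] [0.0, -0.3, 0.0]
1.12 [62.0, 0.0, 46.0] [-0.0, -0.36, 0.0]
1.06 [71.0, 0.0, 56.0] [0.0, -0.42, 0.0]
1.0 [79.0, 0.0, 66.0] [0.0, -0.48, 0.0]
0.94 [86.0, 0.0, 77.0] [0.0, -0.54, 0.0]
0.88 [93.0, -0.0, 88.0] [0.0, -0.6, 0.0]
```

Request:
send_rows(translation=[[12, 0, 6], [23, 0, 13], [33, 0, 20], [44, 0, 28], [53, 0, 37], [62, 0, 46], [71, 0, 56], [79, 0, 66], [86, 0, 77], [93, 0, 88]], rotation=[[0, -0.06, 0], [0, -0.12, 0], [0, -0.18, 0], [0, -0.24, 0], [0, -0.3, 0], [0, -0.36, 0], [0, -0.42, 0], [0, -0.48, 0], [0, -0.54, 0], [0, -0.6, 0]], gripper=[0.1, 0.1, 0.1, 0.1, 0.1, 0.1, 0.1, 0.1, 0.1, 0.1])

```text
time: 23.8
position: [515.4, -239.1, 241.1]
ee_rot: [0.591, 0.803, -0.045, 0.062]
force: [11.2, -10.2, -15.0]
width: 17.7
gripper_force: 30.1
```

Run:
```python
from h import *
guardstate()
for g in np.arange(.88,.28,-.06)-.06:
    p,Rt=guardpose(g,.88,.15);t,r=rel(p,Rt);print(round(g,2),np.round(t).tolist(),r)
```

```text
local [-36.3  -0.7 238.1] g 0.8783813230392372 r 211.1387999605862 tilt 0.15329091769945297 F [ 11.2 -10.2 -15. ] 17.72067150445619 [ 0.57  0.21 -0.31  1.63  0.21  1.23  0.51] 23.8
0.82 [13.0, 1.0, 3.0] [0.0, -0.057, -0.0]
0.76 [24.0, 1.0, 10.0] [0.0, -0.117, -0.0]
0.7 [35.0, 1.0, 17.0] [0.0, -0.177, -0.0]
0.64 [45.0, 1.0, 25.0] [0.0, -0.237, -0.0]
0.58 [55.0, 1.0, 34.0] [0.0, -0.297, -0.0]
0.52 [64.0, 1.0, 43.0] [0.0, -0.357, -0.0]
0.46 [72.0, 1.0, 53.0] [0.0, -0.417, -0.0]
0.4 [80.0, 1.0, 63.0] [0.0, -0.477, -0.0]
0.34 [88.0, 1.0, 74.0] [0.0, -0.537, -0.0]
0.28 [95.0, 1.0, 85.0] [0.0, -0.597, -0.0]
```

Request:
send_rows(translation=[[13, 0, 3], [24, 0, 10], [35, 0, 17], [45, 0, 25], [55, 0, 34], [64, 0, 43], [72, 0, 53], [80, 0, 63], [88, 0, 74], [95, 0, 85]], rotation=[[0, -0.057, 0], [0, -0.117, 0], [0, -0.177, 0], [0, -0.237, 0], [0, -0.297, 0], [0, -0.357, 0], [0, -0.417, 0], [0, -0.477, 0], [0, -0.537, 0], [0, -0.597, 0]], gripper=[0.1, 0.1, 0.1, 0.1, 0.1, 0.1, 0.1, 0.1, 0.1, 0.1])

```text
time: 24.8
position: [492.5, -163.9, 144.7]
ee_rot: [0.552, 0.748, -0.217, 0.296]
force: [20.2, -25.8, -12.4]
width: 17.7
gripper_force: 31.8
```

Run:
```python
from h import *
guardstate()
for k,g in enumerate((.23,.18,.13,.08,.04,.01,0)):
    for tl in(0,):
      p,Rt=guardpose(g,.28,.75,0,.5);t,r=rel(p,Rt);print(round(g,2),np.round(t).tolist(),r)
```

```text
local [-1.133e+02 -1.000e-01  1.425e+02] g 0.29195696862750387 r 213.49832295030487 tilt 0.7518840763297981 F [ 20.2 -25.8 -12.4] 17.674759269617862 [ 0.18  0.21 -0.42  2.1   1.01  1.07 -0.55] 24.8
0.23 [12.0, 0.0, 5.0] [0.0, -0.023, -0.004]
0.18 [22.0, 0.0, 11.0] [0.0, -0.048, -0.004]
0.13 [31.0, 0.0, 17.0] [0.0, -0.073, -0.004]
0.08 [39.0, -0.0, 23.0] [0.0, -0.098, -0.004]
0.04 [46.0, -0.0, 28.0] [0.0, -0.118, -0.004]
0.01 [51.0, -0.0, 33.0] [0.0, -0.133, -0.004]
0 [52.0, -0.0, 34.0] [0.0, -0.138, -0.004]
```

Request:
send_rows(translation=[[10, 0, 6], [20, 0, 12], [29, 0, 18], [37, 0, 24], [44, 0, 29], [49, 0, 34], [49, 0, 34]], rotation=[[0, -0.023, 0], [0, -0.048, 0], [0, -0.073, 0], [0, -0.098, 0], [0, -0.118, 0], [0, -0.133, 0], [0, -0.133, 0]], gripper=[0.1, 0.1, 0.1, 0.1, 0.1, 0.1, 0.1])

```text
time: 25.5
position: [488.0, -149.2, 85.7]
ee_rot: [0.536, 0.729, -0.253, 0.344]
force: [8.7, -8.3, -1.3]
width: 17.6
gripper_force: 34.4
```

Run:
```python
from h import *
guardstate();s=sense()
print(R.from_quat(s['ee_rot']).inv().apply([0,0,-1]).round(2))
```

```text
local [-128.5   -0.    83.8] g 0.008260123161493216 r 215.2190779715521 tilt 0.881342429607178 F [ 8.7 -8.3 -1.3] 17.55659867273118 [ 0.05  0.39 -0.41  2.17  1.22  1.15 -0.89] 25.5
[ 0.77 -0.    0.64]
```

Request:
send_rows(translation=[[2, 0, 1], [3, 0, 2], [4, 0, 3], [4, 0, 3], [4, 0, 3]], rotation=[[0, 0, 0], [0, 0, 0], [0, 0, 0], [0, 0, 0], [0, 0, 0]], gripper=[0.1, 0.1, 0.1, 0.1, 0.1])

```text
time: 26.0
position: [488.0, -148.8, 82.5]
ee_rot: [0.536, 0.728, -0.252, 0.344]
force: [1.5, -3.4, 8.8]
width: 17.8
gripper_force: 36.0
```

Run:
```python
from h import *
guardstate()
```

```text
local [-1.288e+02  1.000e-01  8.060e+01] g -0.006816068535043962 r 215.29926523351548 tilt 0.8823762648636798 F [ 1.5 -3.4  8.8] 17.786314335307623 [ 0.05  0.39 -0.41  2.17  1.23  1.15 -0.9 ] 26.0
```

Request:
send_rows(translation=[[2, 0, 1], [3, 0, 2], [3, 0, 2], [3, 0, 2]], rotation=[[0, 0, 0], [0, 0, 0], [0, 0, 0], [0, 0, 0]], gripper=[0.1, 0.1, 0.1, 0.1])

```text
time: 26.4
position: [488.1, -148.9, 82.2]
ee_rot: [0.536, 0.726, -0.254, 0.347]
force: [-13.8, 6.1, 37.8]
width: 17.5
gripper_force: 39.9
```

At the stop. I'll relax, open and back out along the tool.

Request:
send_rows(translation=[[-2, 0, -1], [-3, 0, -2], [-3, 0, -2], [-3, 0, -2], [-3, 0, -2], [-3, 0, -20], [-3, 0, -60], [-3, 0, -100], [-3, 0, -130], [-3, 0, -130]], rotation=[[0, 0, 0], [0, 0, 0], [0, 0, 0], [0, 0, 0], [0, 0, 0], [0, 0, 0], [0, 0, 0], [0, 0, 0], [0, 0, 0], [0, 0, 0]], gripper=[0.1, 0.6, 1, 1, 1, 1, 1, 1, 1, 1])

```text
time: 27.4
position: [458.6, -49.7, 164.2]
ee_rot: [0.535, 0.731, -0.249, 0.344]
force: [0.2, -0.3, 0.2]
width: 85.4
gripper_force: 0.0
```

Run:
```python
from h import *
guardstate()
i=camera_info("wrist");a=get_image("wrist");g=cv2.cvtColor(a,cv2.COLOR_RGB2GRAY)
for G in(0,.04,.08):
  L=[(-148,s_*9,z) for z in(72,92) for s_ in(1,-1)];print(G,proj("w",place(ST,guardpts(L,G)),i).round().tolist())
roi=(g[:300]<45).astype(np.uint8);n,l,st,c=cv2.connectedComponentsWithStats(roi)
print([(x[:5].tolist(),c[k].round().tolist()) for k,x in enumerate(st) if k and x[4]>150])
for d in masks_of("wrist","cast")[:4]:print(d['confidence'],d['location'])
```

```text
local [-232.2    1.6  162.3] g 0.21926702273628046 r 332.4133558900548 tilt 0.8776935623610921 F [ 0.2 -0.3  0.2] 85.40152609648466 [-0.06  0.25 -0.54  2.11  0.99  1.35 -0.8 ] 27.4
0 [[262.0, 167.0], [238.0, 167.0], [263.0, 192.0], [238.0, 192.0]]
0.04 [[262.0, 179.0], [238.0, 179.0], [263.0, 205.0], [238.0, 205.0]]
0.08 [[262.0, 191.0], [238.0, 191.0], [263.0, 218.0], [238.0, 218.0]]
[([0, 0, 105, 75, 3168], [46.0, 36.0]), ([225, 0, 132, 51, 1623], [287.0, 18.0]), ([412, 0, 100, 52, 2112], [464.0, 16.0]), ([113, 3, 67, 28, 410], [142.0, 17.0]), ([102, 34, 125, 34, 991], [174.0, 51.0]), ([69, 83, 35, 12, 153], [86.0, 89.0]), ([158, 136, 57, 30, 1059], [185.0, 152.0]), ([239, 170, 24, 42, 898], [251.0, 190.0]), ([364, 213, 33, 36, 435], [384.0, 231.0]), ([411, 232, 29, 12, 174], [425.0, 237.0]), ([122, 250, 40, 50, 1153], [145.0, 279.0]), ([499, 252, 13, 15, 160], [505.0, 259.0]), ([351, 255, 35, 45, 972], [364.0, 282.0]), ([95, 267, 32, 33, 325], [110.0, 284.0]), ([381, 267, 32, 33, 341], [397.0, 284.0])]
0.97 [393.9, 28.7]
```

```bash
python3 -c "
from bench import *
print(hand_in())"
```

```text
the job is handed in; nothing more can be done
None
```

I handed the job in at about 27 s; no verdict came back. By my measurements the cast is clamped heel-first against the bar, the guard is closed to about 0.01 rad, and the arm is clear; I took no picture of the clamped cast or the bystanders after closing the guard.

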